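# Lock the watch case away in the deposit box

## Task

Take the slim rosewood watch case out of the stand, lay it down on its broad side on the bare counter and let go, then take it again and lay it flat on the floor of the open deposit box beside the bangle, without dropping it. Then lower the box's lid gently until it is fully closed, without slamming it, and after that swing the catch by its pin all the way over the lid. Leave the other things where they are.

Things in the scene. Friction and masses are not known exactly. Their poses are not given: they have to be found in the camera images.
- case_center (a point): Middle of the watch case, a plain loose rosewood block 34 mm thick (its x axis), 100 mm long (y) and 58 mm high (z), 0.17 to 0.35 kg. It starts upright on its 34 x 100 mm edge in either slot of the stand, z up. Lying on its broad side its x axis is vertical (up or down) and this point is 17 mm above what it lies on.
- watch_case: The same watch case, same axes; origin at the middle of the 34 x 100 mm face it stands on at the start. It stands stably on that narrow face on the counter; a push near its top edge, square to its broad side, tips it over flat.
- stand: Black fixed two-slot stand 150 mm (x) x 120 mm (y); origin under its middle, on the counter. Base 5 mm thick. Slots run along y, centred at x = -37.5 and +37.5 mm, each 40 mm wide between 3 mm walls whose tops are 31 mm above the counter; the watch case reaches 63 mm. A steel card case is in the other slot. Between it and the deposit box the counter is bare, 200 mm or more (y), x .43 to .57 m.
- card_case: Brushed steel card case, 20 mm thick, 80 mm long, 50 mm high, loose, upright in the other slot of the stand; origin at the middle of its underside. Bystander.
- box_floor (a point): Middle of the inner floor of the aluminium deposit box (fixed), 4 mm above the counter; axes are the box's: x towards the hinge side (away from the robot), y along the box, z up. Outside 140 mm (x) x 260 mm (y) x 62 mm high, walls and floor 4 mm. The +y half of the floor is free; the bangle lies in the -y half.
- bangle: Jade bangle lying flat on the floor of the deposit box in its -y half, outer diameter 76 mm, inner 58 mm, 10 mm thick, loose; origin at the centre of its underside. It must stay in the box.
- lid (a joint): Angle of the deposit box's lid, rad: 0 fully closed, starts at 1.8 to 2.1 (open, leaning away from the robot), stop at 2.2. Flat plate 140 x 260 x 6 mm, 0.3 kg. A stiff friction hinge (0.35 N m) holds it at any angle; a push of about 2 to 6 N near its free edge moves it.
- lid_hinge (a point): Middle of the lid's hinge line, on top of the box's far (+x of the box) wall, 62 mm above the counter. It turns with the lid; the hinge line is the box's y axis. When closed the lid reaches 140 mm from it towards the box's -x and its upper face is 6 mm above it.
- lid_edge (a point): Middle of the lid's free edge, on its outer (when closed: upper) face, 140 mm from the hinge line; moves with the lid.
- catch (a joint): Angle of the swivel catch on the post in front of the deposit box, rad: 0 = open, arm along the box's +y, clear of the lid; 1.571 = its stop, arm along the box's +x over the closed lid. Turns clockwise from above about a vertical axis. Starts at 0 to 0.25, stays where left; friction 0.06 N m (about 1.2 N at the pin).
- catch_pivot (a point): Axis of the catch, 90 mm from the box's middle towards its -x, at the height of the top of the catch arm, 77 mm above the counter.
- catch_pin (a point): Middle of the top of the catch's upright round pin, diameter 12 mm, standing 32 mm above the arm, its top 109 mm above the counter, 50 mm from the pivot axis. The pin can be pinched from above and turns with the arm. The arm is 18 mm wide and 6 mm thick.
- dish: White porcelain dish, 80 mm wide, 30 mm high; origin at the centre of its underside. Bystander.
- cigar_tube: Aluminium cigar tube standing upright, diameter 26 mm, 130 mm tall; origin at the centre of its underside. Bystander.
- loupe: Black round loupe, diameter 38 mm, 32 mm high; origin at the centre of its underside. Bystander.
- key_1: Flat nickel key, about 63 mm long, 4 mm thick, lying on the counter; origin near its middle. Bystander.
- key_2: A second such key. Bystander.
Not all that is in view belongs to the job. What is shaped like the watch_case but turquoise is not meant. What is shaped like the bangle but brown is not meant.

How it is judged:
By the outcome, as a careful person would: the job done as asked, in the order asked, and still so for the second after the job is handed in, with the robot touching nothing.
It also fails if it takes over 72 s, if anything falls off the work surface, if the arm or the gripper's body presses on something with over 40 N, if the wrist force passes 120 N, or if a joint passes its speed limit or range.

## Robot

A 6-joint arm with a two-finger parallel gripper is mounted at the origin on the work surface. World frame = base frame: x ahead of the robot, y to its left, z up, the work surface at z = 0. Lengths are in m, angles in rad, forces in N, time in s.
With the tool pointing down it reaches from about 0.275 to 1 m from the base axis. Payload 8.4 kg.
Tool frame: the origin (TCP) lies at the very end of the fingers, on their centre line; the grasp point (between the pads) lies pinch_z behind it (pinch_z is the distance from the TCP to the grasp point, in m); z points along the fingers, y is the direction in which the jaws open and shut (so a half turn about z gives the same grasp; the last joint's range is limited). The gripper opens to 85 mm and grips with 20 to 120 N. Pads are 22 mm wide; open, the fingers measure 114 mm over their backs; the gripper's body (76 mm by 85 mm) begins 54 mm behind the grasp point. The pads swing forward as they close: fully open they stand 13 mm farther back than shut.
Start: joints at [-1.145, 0.353, 1.633, -0, 1.155, -0.002], TCP at [0.259, -0.569, 0.231] pointing down, gripper open.
Joint ranges: [-2.63, 2.63], [-0.92, 2.1], [0.06, 2.66], [-1.3, 4.44], [0, 2.69], [-3.02, 3.02]. Speed limits (rad/s): [2.22, 2.22, 2.79, 3.14, 3.14, 3.14].

## Interface

Orientations are given as a unit quaternion [x, y, z, w].
In Python, from bench import state, camera, camera_info, hand_in, pinch_z gives the robot as it stands. The module is installed in compiled form; this text tells all that it offers.
- The arm moves only by the shell command python3 -m creep 'ROWS'. ROWS is JSON, one flat list of numbers, 5 for each row, row after row: the shift along the world's x, y, z in mm, then the turn about the world's z in rad, then the opening in per cent of the stroke, from 0 (shut) to 100 (fully open). In form: [x, y, z, turn, jaw, x, y, z, turn, jaw, ...]. A call has exactly 5 rows; each row is the pose to reach, as a shift and turn from the pose commanded when the call began; what a row does not reach only later rows make up. A row lasts 1/12 s, in which the tool goes at most 41.7 mm and 7.16 degrees, less where a joint would pass 70% of its speed; a pose out of reach is approached as far as the arm can. A call with a gripper value outside its range is refused whole. The fingers move at their own pace and stop on an object; the grip force is fixed at half the most. Time passes only in rows, so rows that repeat a pose let the fingers close, or fill a call up. It gives the time, the measured TCP pose, the force and the opening at its end, in the units of the state.
- state(): the state, without advancing time (a new reading comes with each control period).
- camera(name): name is "scene" or "side" or "wrist"; returns the picture (400x640x3 uint8, red, green, blue); there is no depth.
- camera_info(name): a dict with "fx", "fy", "cx", "cy" (pixels), "k1" (the pictures are not rectified: a ray, as slopes to the right and down, at radius r is drawn at 1 + k1 r^2 times it, then the intrinsics apply), "extrinsics" (4x4, takes a point from camera to world coordinates); the wrist camera has in their place "hand_eye" (4x4, takes a point from camera to tool coordinates, whose origin is the TCP and whose axes are the flange's). Camera axes: x right, y down, z forward; pixel columns grow to the right and rows downward; lengths in m; the calibration is good to about 2 mm. A picture is of the moment at which its call begins: read the wrist's pose just before it. camera_info takes no time and is no camera call.
- hand_in(): hands the job in, once; it reports no verdict.
The state is a dict: "clock": time; "joints": joint angles; "qd": joint speeds; "tau": joint torques, N m; "eef_pos": TCP position; "orientation": TCP orientation; "contact_force": force on the tool from outside, world axes, zero at the start; "wrist_torque": the same for the moment, N m; "grip_width": opening from 0.0 (shut) to 1.0 (fully open).
Only numpy, scipy, OpenCV 4.12 (cv2) and the standard library are available. Lean on these libraries where they do the work, as an engineer would, in place of code of your own. Each camera call takes 0.05 s, during which the arm holds its last target.

## Working session

There is one attempt and no reset: what is moved stays moved. The work goes in short steps, Python scripts to look and compute and a shell command to move; the robot and the scene stay as the last step left them, time stands still between calls to the robot, and variables do not carry over. Pictures are saved under pics/ and viewed, and the job is handed in when it is done.

```bash
mkdir -p pics; ls; python3 - <<'E'
from bench import state,camera,camera_info,pinch_z
import cv2,numpy as np
np.set_printoptions(precision=4,suppress=True)
print(pinch_z if not callable(pinch_z) else pinch_z())
s=state();print(s)
for n in("scene","side","wrist"):
    print(n,camera_info(n))
    cv2.imwrite(f"pics/{n}0.png",camera(n)[:,:,::-1])
E
```

```text
pics
0.0187
{'clock': 0.0, 'joints': array([-1.1454,  0.3537,  1.6341, -0.    ,  1.1552, -0.0024]), 'qd': array([-0.    , -0.002 ,  0.0009,  0.0001, -0.0026, -0.0004]), 'tau': array([  0.002 , -60.5245, -34.2066,   0.0001,   0.0094,  -0.    ]), 'eef_pos': array([ 0.2591, -0.5683,  0.2306]), 'orientation': array([ 0.9772,  0.2123, -0.0002, -0.0007]), 'contact_force': array([0.6669, 0.4436, 0.019 ]), 'wrist_torque': array([ 0.0125, -0.0393, -0.0305]), 'grip_width': 0.9996817024447828}
scene {'fx': 367.41132172090533, 'fy': 367.41132172090533, 'cx': 314.3269491922074, 'cy': 201.56008152434802, 'k1': -0.03919948841853461, 'extrinsics': array([[-0.1983,  0.8383, -0.5078,  1.0073],
       [ 0.9801,  0.1705, -0.1013,  0.0789],
       [ 0.0017, -0.5178, -0.8555,  0.8918],
       [ 0.    ,  0.    ,  0.    ,  1.    ]])}
side {'fx': 370.4704365870129, 'fy': 370.4704365870129, 'cx': 315.4570116877824, 'cy': 196.4966332068486, 'k1': -0.042714254079712397, 'extrinsics': array([[-0.9954, -0.0598,  0.0743,  0.4567],
       [-0.0952,  0.6729, -0.7335,  0.7824],
       [-0.0061, -0.7373, -0.6756,  0.8199],
       [ 0.    ,  0.    ,  0.    ,  1.    ]])}
wrist {'fx': 302.3576017481554, 'fy': 302.3576017481554, 'cx': 318.8822459574587, 'cy': 198.2864804415919, 'k1': -0.05637526807525055, 'hand_eye': array([[ 0.0003, -0.9665, -0.2568,  0.0659],
       [ 1.    ,  0.0002,  0.0002,  0.0003],
       [-0.0001, -0.2568,  0.9665, -0.1428],
       [ 0.    ,  0.    ,  0.    ,  1.    ]])}
```

View pics/scene0.png

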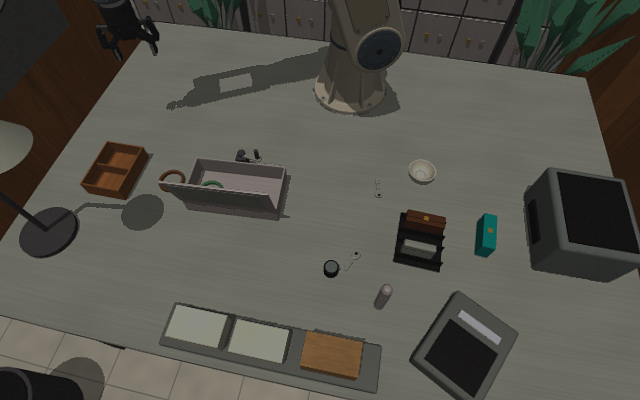

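View pics/side0.png

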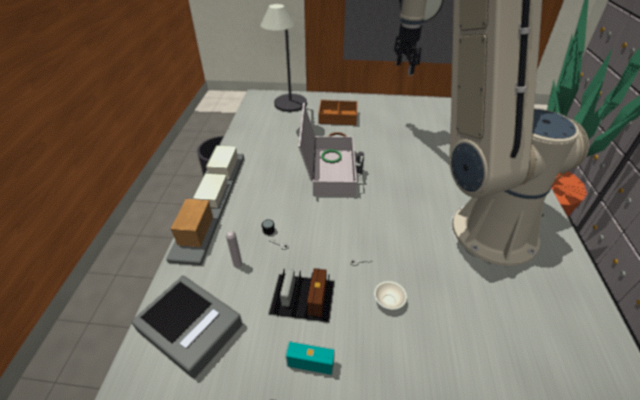

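View pics/wrist0.png

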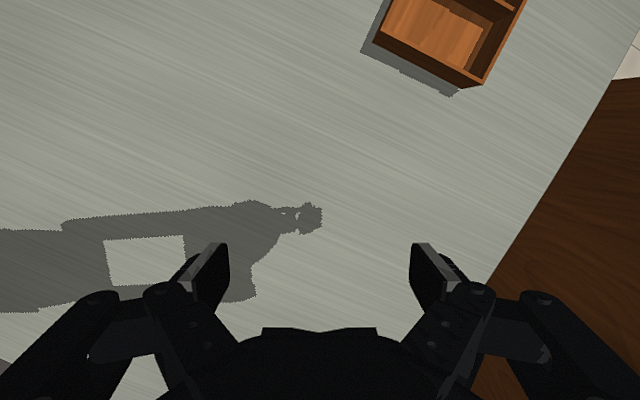

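The scene shows these candidates: the rosewood block in the stand at (426,221), the turquoise block at (486,235), the tan block on the tray at (332,354) and the wooden tray at (115,168). By the description it is (426,221), in the stand's slot nearer the robot. The green bangle is at (212,186) in the box, and the brown ring at (172,177) is a decoy. Next I'll check this in close crops.

```bash
cat > h.py <<'E'
import cv2,numpy as np
from bench import state,camera,camera_info,pinch_z
from scipy.spatial.transform import Rotation as R
np.set_printoptions(precision=4,suppress=True)
def cam(n,s=None):
    i=camera_info(n)
    if n=="wrist":
        s=s or state(); T=np.eye(4);T[:3,:3]=R.from_quat(s["orientation"]).as_matrix();T[:3,3]=s["eef_pos"]
        E=T@i["hand_eye"]
    else: E=i["extrinsics"]
    return i,E
def proj(P,c):
    i,E=c; p=(np.atleast_2d(P)-E[:3,3])@E[:3,:3]; x=p[:,:2]/p[:,2:]; r2=(x**2).sum(1,keepdims=True)
    x=x*(1+i["k1"]*r2); return x*[i["fx"],i["fy"]]+[i["cx"],i["cy"]]
def ray(u,c):
    i,E=c; d=(np.array(u,float)-[i["cx"],i["cy"]])/[i["fx"],i["fy"]]; x=d.copy()
    for _ in range(20): x=d/(1+i["k1"]*(x**2).sum())
    return E[:3,3],E[:3,:3]@np.r_[x,1]
def atz(u,z,c):
    o,d=ray(u,c); return o+d*(z-o[2])/d[2]
def crop(im,x0,y0,x1,y1,k,name):
    c=cv2.resize(im[y0:y1,x0:x1,::-1],None,fx=k,fy=k,interpolation=cv2.INTER_CUBIC); cv2.imwrite(name,c)
E
python3 - <<'E'
from h import *
a=cv2.imread("pics/scene0.png")[:,:,::-1];b=cv2.imread("pics/side0.png")[:,:,::-1]
crop(a,380,195,510,285,6,"pics/c1.png"); crop(a,150,140,300,230,5,"pics/c2.png")
crop(b,250,250,350,330,7,"pics/c3.png"); crop(b,290,95,380,205,5,"pics/c4.png")
E
```

```text
(no output)
```

View pics/c1.png

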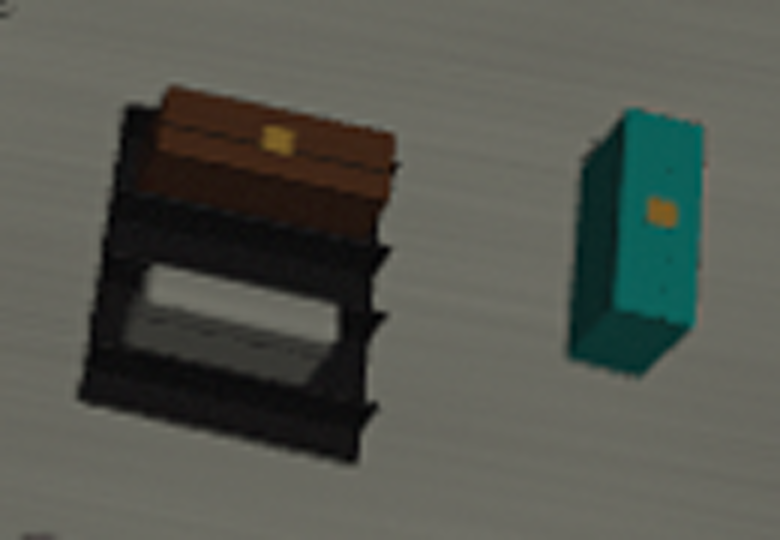

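View pics/c2.png

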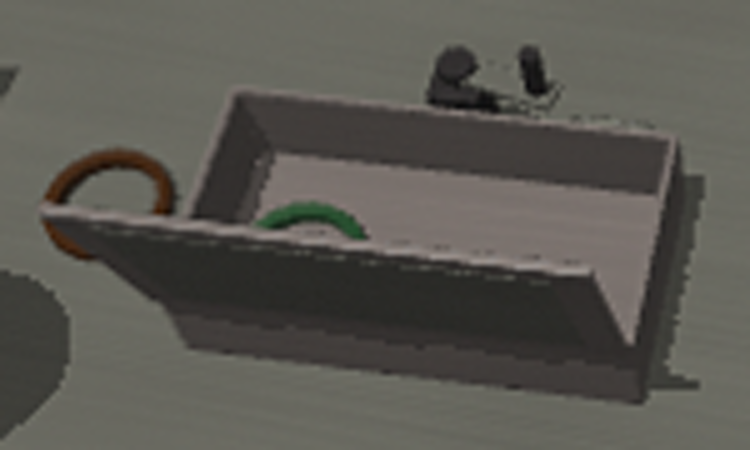

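View pics/c3.png

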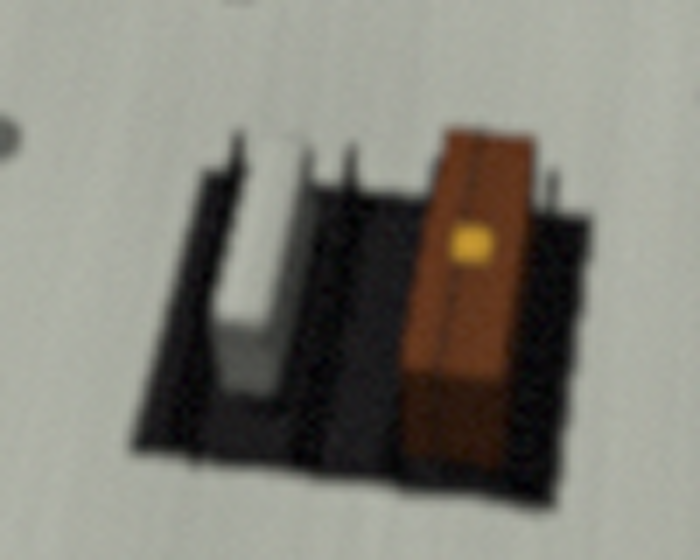

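View pics/c4.png

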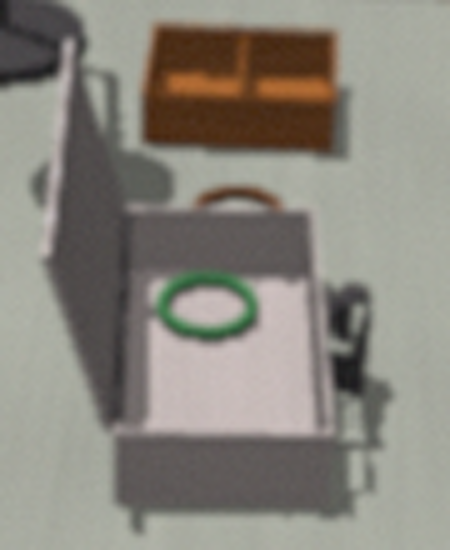

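The crops confirm the choice: the rosewood case with its gold clasp is in the slot nearer the robot and the card case is in the far slot. The turquoise block is separate. The green bangle is at the -y end of the box, and the catch and its pin are at about (256,155) in the scene picture. Next I'll localise everything.

```bash
python3 - <<'E'
from h import *
S=cam("scene");D=cam("side")
def f(p,k,x,y): return [(p[0]+.5)/k-.5+x,(p[1]+.5)/k-.5+y]
print("case scene");A=[]
for p in[(172,85),(396,135),(388,203),(157,148)]: q=atz(f(p,6,380,195),.063,S);A.append(q);print(q)
print(np.mean(A,0))
print("case side");A=[]
for p in[(447,130),(535,137),(503,378),(402,370)]: q=atz(f(p,7,250,250),.063,D);A.append(q);print(q)
print(np.mean(A,0))
print("stand scene base",[atz(f(p,6,380,195),.003,S) for p in[(80,400),(357,463)]])
print("stand side base",[atz(f(p,7,250,250),.003,D) for p in[(135,450),(553,505),(590,215),(207,175)]])
print("box scene");
for p in[(235,92),(678,135),(640,345)]: print(atz(f(p,5,150,140),.062,S))
print("floor outer",[atz(f(p,5,150,140),0,S) for p in[(190,347),(643,402)]])
print("box side");A=[]
for p in[(127,208),(312,210),(332,435),(118,430)]: q=atz(f(p,5,290,95),.062,D);A.append(q);print(q)
print(np.mean(A,0))
print("pin",atz(f((530,52),5,150,140),.109,S),"piv",atz(f((455,58),5,150,140),.077,S))
print("dish",atz((422,172),.02,S),"tube",atz((386,290),.13,S),"loupe",atz((331,268),.03,S),"keys",atz((378,188),0,S),atz((353,260),0,S))
print("bangle side",atz(f((208,305),5,290,95),.009,D))
E
```

```text
case scene
[0.4879 0.2257 0.063 ]
[0.4936 0.3227 0.063 ]
[0.5277 0.3199 0.063 ]
[0.5206 0.2215 0.063 ]
[0.5074 0.2724 0.063 ]
case side
[0.5198 0.225  0.063 ]
[0.4882 0.2252 0.063 ]
[0.4915 0.323  0.063 ]
[0.5249 0.3231 0.063 ]
[0.5061 0.2741 0.063 ]
stand scene base [array([0.6158, 0.2083, 0.003 ]), array([0.6213, 0.3269, 0.003 ])]
stand side base [array([0.6194, 0.3268, 0.003 ]), array([0.4731, 0.3341, 0.003 ]), array([0.4675, 0.2148, 0.003 ]), array([0.6135, 0.21  , 0.003 ])]
box scene
[ 0.4392 -0.3777  0.062 ]
[ 0.4187 -0.1221  0.062 ]
[ 0.5549 -0.109   0.062 ]
floor outer [array([ 0.573 , -0.3713,  0.    ]), array([ 0.5559, -0.1124,  0.    ])]
box side
[ 0.573 -0.368  0.062]
[ 0.4371 -0.3772  0.062 ]
[ 0.4188 -0.1214  0.062 ]
[ 0.5543 -0.1143  0.062 ]
[ 0.4958 -0.2453  0.062 ]
pin [ 0.4135 -0.2032  0.109 ] piv [ 0.4018 -0.2553  0.077 ]
dish [0.3277 0.2646 0.02  ] tube [0.7399 0.1814 0.13  ] loupe [0.6758 0.0554 0.03  ] keys [0.3958 0.1455 0.    ] [0.6315 0.1067 0.    ]
bangle side [ 0.5093 -0.3253  0.009 ]
```

```bash
python3 -m creep '[12,38,0,0.12,60,24,76,0,0.24,60,36,114,0,0.36,60,48,152,0,0.48,60,60,190,0,0.6,60]'; python3 -m creep '[12,38,0,0.1,60,24,76,0,0.2,60,36,114,0,0.3,60,48,152,0,0.4,60,60,190,0,0.49,60]'; python3 -m creep '[12,38,0,0,60,24,76,0,0,60,36,114,0,0,60,48,152,0,0,60,60,190,0,0,60]'; python3 -m creep '[12,38,-10,0,60,24,76,-20,0,60,36,114,-30,0,60,48,152,-40,0,60,60,190,-50,0,60]'
```

```text
clock: 0.57
eef_pos: [0.3192, -0.3768, 0.231]
orientation: [0.87, 0.494, -0.0, -0.0]
contact_force: [2.1, -0.5, -0.3]
grip_width: 0.601
clock: 0.98
eef_pos: [0.3793, -0.1868, 0.2313]
orientation: [0.724, 0.69, 0.0, 0.0]
contact_force: [1.7, 0.5, -0.1]
grip_width: 0.604
clock: 1.4
eef_pos: [0.4393, 0.0034, 0.2314]
orientation: [0.726, 0.688, 0.0, 0.0]
contact_force: [1.7, -0.7, -0.0]
grip_width: 0.6
clock: 1.82
eef_pos: [0.4993, 0.1934, 0.1807]
orientation: [0.725, 0.688, -0.0, 0.0]
contact_force: [0.7, -0.1, 0.9]
grip_width: 0.599
```

```bash
python3 -m creep '[4,20,0,0.003,60,8,40,0,0.003,60,8,60,0,0.003,60,8,60,0,0.003,60,8,60,0,0.003,60]'; python3 - <<'E'
from h import *
s=state();im=camera("wrist");cv2.imwrite("pics/w1.png",im[:,:,::-1]);np.save("w1.npy",[s["eef_pos"],],);print(s["eef_pos"],s["orientation"])
E
```

```text
clock: 2.23
eef_pos: [0.507, 0.2519, 0.1809]
orientation: [0.724, 0.69, -0.0, -0.0]
contact_force: [0.1, 0.2, 0.7]
grip_width: 0.602
[0.507  0.2519 0.1809] [ 0.7239  0.6899 -0.0004 -0.0001]
```

View pics/w1.png

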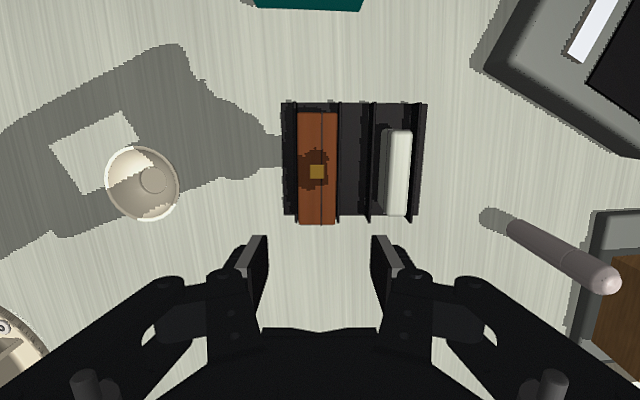

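The wrist view shows the case top with corners at about (297,112), (337,112), (336,224) and (298,224). The clasp is at (317,172), and the card case is to the right at (398,170).

```bash
python3 - <<'E'
from h import *
W=cam("wrist");A=[]
for p in[(297,112),(337,112),(336.5,224),(298,224)]: q=atz(p,.063,W);A.append(q);print(q)
print(np.mean(A,0))
E
```

```text
[0.4931 0.3219 0.063 ]
[0.5264 0.3203 0.063 ]
[0.5226 0.2217 0.063 ]
[0.4875 0.2234 0.063 ]
[0.5074 0.2718 0.063 ]
```

```bash
python3 -m creep '[0,20,-20,0,65,0,20,-55,0,65,0,20,-90,0,65,0,20,-120,0,65,0,20,-145,0,65]'; python3 -m creep '[0,0,0,0,65,0,0,0,0,20,0,0,0,0,20,0,0,0,0,20,0,0,0,0,20]';python3 -m creep '[0,0,0,0,20,0,0,0,0,20,0,0,5,0,20,0,0,12,0,20,0,0,20,0,20]'; python3 - <<'E'
from h import *
s=state();cv2.imwrite("pics/w2.png",camera("wrist")[:,:,::-1]);print(s)
E
```

```text
clock: 2.7
eef_pos: [0.5064, 0.2697, 0.0343]
orientation: [0.725, 0.689, -0.001, -0.0]
contact_force: [-0.0, 0.1, 0.7]
grip_width: 0.646
clock: 3.12
eef_pos: [0.5083, 0.2716, 0.038]
orientation: [0.725, 0.689, 0.001, 0.0]
contact_force: [0.5, -0.0, -2.5]
grip_width: 0.388
clock: 3.53
eef_pos: [0.507, 0.2712, 0.0568]
orientation: [0.725, 0.689, -0.0, -0.0]
contact_force: [-0.1, -0.3, -2.0]
grip_width: 0.387
{'clock': 3.5333, 'joints': array([0.4886, 0.4971, 1.8689, 0.    , 0.7763, 0.5385]), 'qd': array([-0.0017, -0.1565, -0.0433, -0.0007,  0.1871,  0.0004]), 'tau': array([ -0.0161, -60.2591, -24.6235,   0.0004,  -0.3586,  -0.0001]), 'eef_pos': array([0.507 , 0.2712, 0.0568]), 'orientation': array([ 0.7245,  0.6892, -0.0003, -0.0001]), 'contact_force': array([-0.1348, -0.2767, -2.0368]), 'wrist_torque': array([ 0.0081, -0.0125, -0.0071]), 'grip_width': 0.38678746120535124}
```

View pics/w2.png

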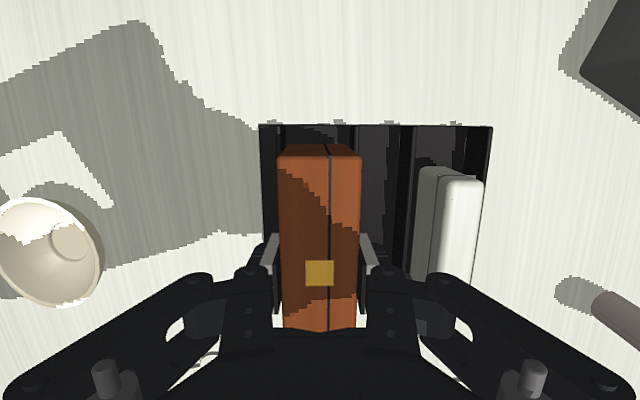

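The case is held (opening 0.387, about 34 mm) and lifted clear. Next I'll carry it to bare counter around (0.475, 0.05), turning it to the box's yaw.

```bash
python3 -m creep '[0,0,25,0,20,0,0,50,0,20,0,-10,62,0,20,-4,-40,64,0.04,20,-10,-75,64,0.08,20]'; python3 -m creep '[-6,-36,0,0.04,20,-12,-72,0,0.04,20,-18,-105,-5,0.04,20,-20,-130,-20,0.04,20,-22,-146,-40,0.04,20]'; python3 -m creep '[0,0,-20,0,20,0,0,-30,0,20,0,0,-36,0,20,0,0,-40,0,20,0,0,-42,0,20]'; python3 - <<'E'
from h import *
s=state();print(s["eef_pos"],s["contact_force"]);
a=camera("side");crop(a,240,160,400,260,5,"pics/s3.png")
E
```

```text
clock: 4.0
eef_pos: [0.4986, 0.1967, 0.1218]
orientation: [0.695, 0.719, 0.002, 0.001]
contact_force: [-0.1, -2.2, -2.6]
grip_width: 0.387
clock: 4.42
eef_pos: [0.4756, 0.0477, 0.0812]
orientation: [0.682, 0.731, 0.001, 0.001]
contact_force: [0.6, 1.0, -3.1]
grip_width: 0.386
clock: 4.83
eef_pos: [0.4756, 0.0507, 0.0382]
orientation: [0.682, 0.732, 0.0, 0.0]
contact_force: [0.2, 0.6, -2.3]
grip_width: 0.386
[0.4756 0.0507 0.0382] [ 0.238   0.5781 -2.3283]
```

View pics/s3.png

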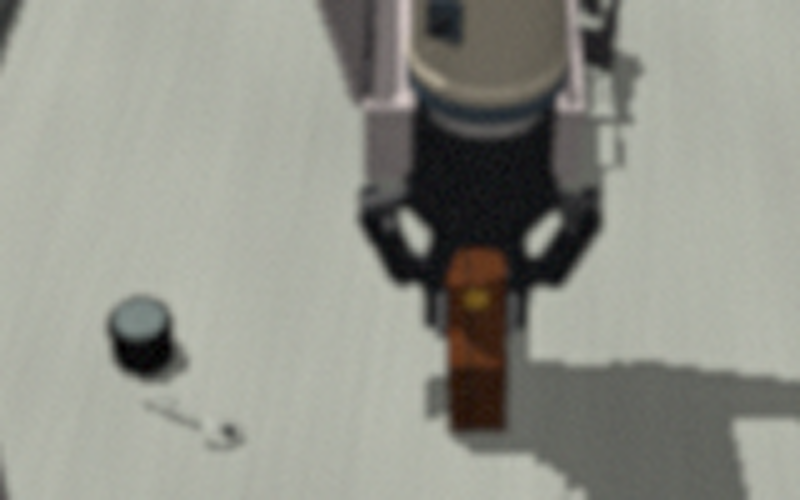

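The case hangs upright just above the counter at about (478,400) in the crop, with the space around it clear. Next I'll lower it slowly until it touches.

```bash
python3 -m creep '[0,0,-1.5,0,20,0,0,-3,0,20,0,0,-4,0,20,0,0,-5,0,20,0,0,-5,0,20]'; python3 -m creep '[0,0,-1,0,20,0,0,-1,0,20,0,0,-1,0,20,0,0,-1,0,20,0,0,-1,0,20]'
```

```text
clock: 5.3
eef_pos: [0.4753, 0.0504, 0.0333]
orientation: [0.682, 0.731, 0.0, 0.0]
contact_force: [0.2, -0.5, -2.4]
grip_width: 0.386
clock: 5.72
eef_pos: [0.4754, 0.0503, 0.0325]
orientation: [0.682, 0.731, 0.0, 0.0]
contact_force: [-2.1, 0.5, 5.0]
grip_width: 0.388
```

```bash
python3 -m creep '[0,0,0,0,42,0,0,0,0,50,0,0,0,0,60,0,0,0,0,60,0,0,0,0,60]'; python3 -m creep '[0,0,20,0,60,0,0,50,0,60,0,0,80,0,60,0,0,80,0,30,0,0,80,0,0]';python3 - <<'E'
from h import *
s=state();print(s["eef_pos"],s["contact_force"]);
cv2.imwrite("pics/w4.png",camera("wrist")[:,:,::-1])
E
```

```text
clock: 6.13
eef_pos: [0.4754, 0.0503, 0.0322]
orientation: [0.682, 0.731, 0.0, 0.0]
contact_force: [-0.6, 0.2, 0.1]
grip_width: 0.597
clock: 6.55
eef_pos: [0.4766, 0.0504, 0.1137]
orientation: [0.682, 0.731, 0.001, 0.001]
contact_force: [-0.0, -0.5, -0.6]
grip_width: 0.328
[0.4766 0.0504 0.1137] [-0.0249 -0.5024 -0.5635]
```

View pics/w4.png

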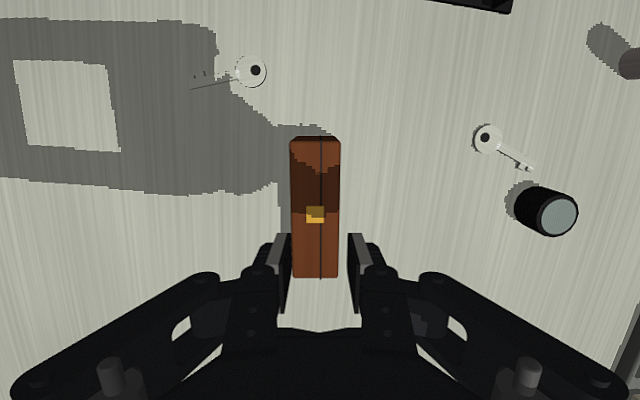

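The case stands upright and free, its top at (291–340, 140–278). Next I'll move behind it with the fingers shut.

```bash
python3 - <<'E'
from h import *
W=cam("wrist")
A=[atz(p,.058,W) for p in[(291,140),(340,140),(338,278),(293,277)]];print(np.array(A),np.mean(A,0))
E
python3 -m creep '[-25,-2,0,0,0,-50,-4,0,0,0,-70,-5,-15,0,0,-70,-5,-40,0,0,-70,-5,-62,0,0]'
python3 -m creep '[5,0,0,0,0,10,1,0,0,0,15,1,0,0,0,20,1,0,0,0,25,2,0,0,0]'
```

```text
[[0.4551 0.1004 0.058 ]
 [0.4866 0.1026 0.058 ]
 [0.4939 0.0039 0.058 ]
 [0.4611 0.0024 0.058 ]] [0.4742 0.0523 0.058 ]
clock: 7.02
eef_pos: [0.4033, 0.0452, 0.0488]
orientation: [0.682, 0.731, -0.0, -0.0]
contact_force: [-0.2, -0.2, -0.2]
grip_width: -0.0
clock: 7.43
eef_pos: [0.4319, 0.0474, 0.0511]
orientation: [0.682, 0.731, 0.001, 0.001]
contact_force: [0.3, 0.3, -0.4]
grip_width: -0.0
```

```bash
python3 -m creep '[4,0,0,0,0,8,1,0,0,0,12,1,0,0,0,16,1,0,0,0,20,1,0,0,0]'
python3 - <<'E'
from h import *
cv2.imwrite("pics/w5.png",camera("wrist")[:,:,::-1])
E
```

```text
clock: 7.85
eef_pos: [0.4483, 0.0484, 0.0506]
orientation: [0.682, 0.731, -0.002, -0.002]
contact_force: [-19.8, 4.0, 36.5]
grip_width: -0.002
```

View pics/w5.png

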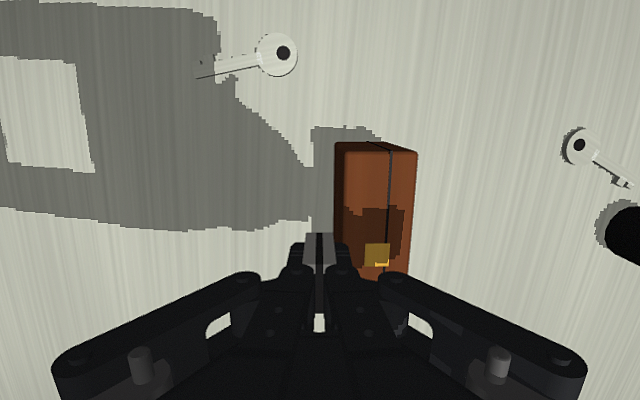

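The case has tilted a little (top now at (335–417, 142–280)), but its back edge has jammed under the finger linkage: 36 N upward. I'll back off and push with the inside of an open finger instead.

```bash
python3 -m creep '[-8,0,0,0,0,-16,-1,0,0,0,-24,-2,0,0,0,-35,-2,15,0,0,-35,-2,40,0,0]'
python3 - <<'E'
from h import *
s=state();print(s["eef_pos"])
cv2.imwrite("pics/w6.png",camera("wrist")[:,:,::-1]);crop(camera("side"),260,180,400,260,5,"pics/s6.png")
E
```

```text
clock: 8.32
eef_pos: [0.4107, 0.0458, 0.0885]
orientation: [0.682, 0.731, -0.003, -0.002]
contact_force: [-0.5, 0.1, 0.1]
grip_width: -0.002
[0.4107 0.0458 0.0885]
```

View pics/w6.png

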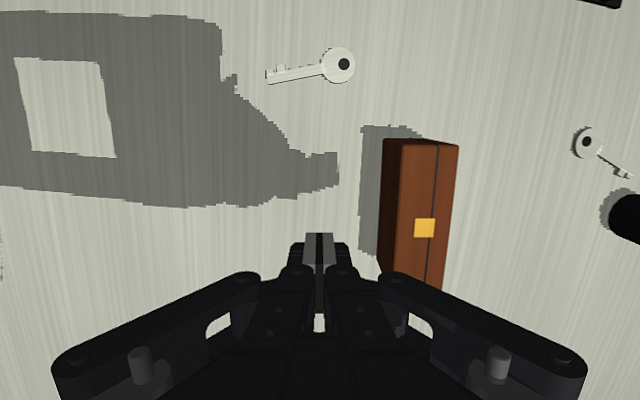

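View pics/s6.png

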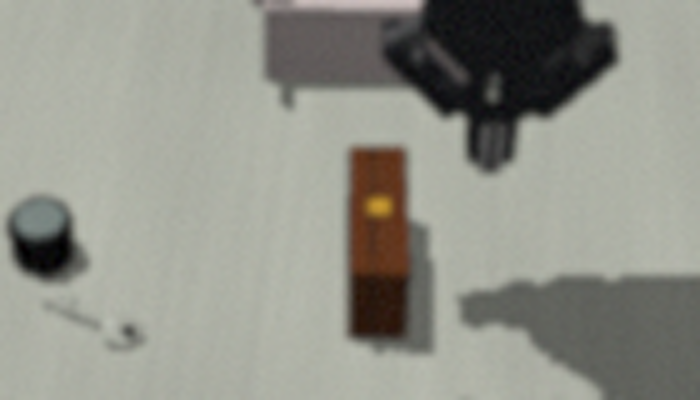

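It is standing upright again, its top at crop (350–407, 148–274).

```bash
python3 - <<'E'
from h import *
D=cam("side");A=[atz([(x+.5)/5-.5+260,(y+.5)/5-.5+180],.058,D) for x,y in[(350,148),(405,148),(408,274),(350,272)]];print(np.array(A),np.mean(A,0))
W=cam("wrist");print([atz(p,.058,W) for p in[(400,143),(459,145),(424,228)]])
E
```

```text
[[0.4939 0.0064 0.058 ]
 [0.4618 0.0035 0.058 ]
 [0.4556 0.1018 0.058 ]
 [0.4874 0.1032 0.058 ]] [0.4747 0.0537 0.058 ]
[array([0.4611, 0.1008, 0.058 ]), array([0.4963, 0.1024, 0.058 ]), array([0.4836, 0.0496, 0.058 ])]
```

```bash
python3 -m creep '[20,2,10,0,50,45,4,10,0,100,65,5,10,0,100,73,5,10,0,100,73,5,10,0,100]';python3 -m creep '[0,0,-15,0,100,0,0,-35,0,100,0,0,-55,0,100,0,0,-65,0,100,0,0,-65,0,100]'
python3 - <<'E'
from h import *
cv2.imwrite("pics/w7.png",camera("wrist")[:,:,::-1]);crop(camera("side"),260,160,400,260,5,"pics/s7.png")
E
```

```text
clock: 8.83
eef_pos: [0.4896, 0.0513, 0.0999]
orientation: [0.682, 0.731, 0.0, 0.0]
contact_force: [-0.5, -0.3, -1.3]
grip_width: 0.705
clock: 9.25
eef_pos: [0.4852, 0.051, 0.0331]
orientation: [0.682, 0.731, -0.002, -0.002]
contact_force: [-0.5, 0.3, 0.6]
grip_width: 0.998
```

View pics/w7.png

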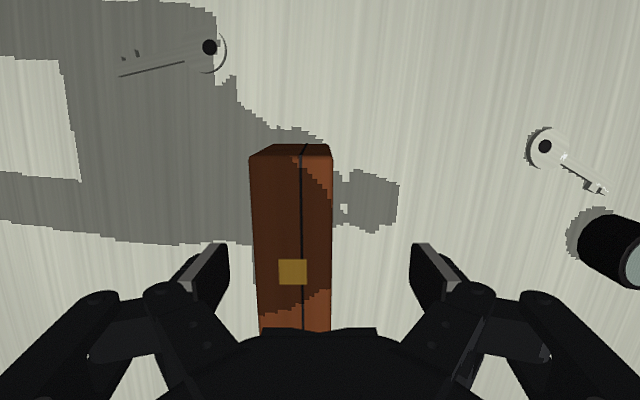

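View pics/s7.png

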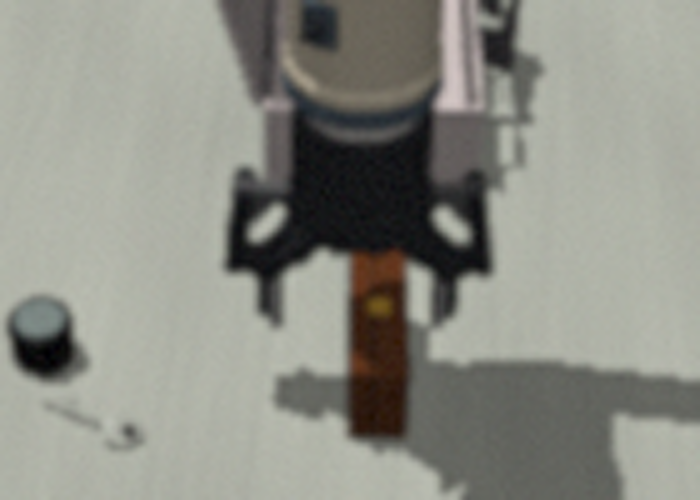

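The open pads straddle the case and all is clear. Next I'll push slowly in +x with the near pad.

```bash
python3 -m creep '[3,0,0,0,100,7,0,0,0,100,11,1,0,0,100,15,1,0,0,100,18,1,0,0,100]';python3 -m creep '[3,0,0,0,100,6,0,0,0,100,9,0,0,0,100,9,0,0,0,100,9,0,0,0,100]'
python3 - <<'E'
from h import *
cv2.imwrite("pics/w8.png",camera("wrist")[:,:,::-1])
E
```

```text
clock: 9.77
eef_pos: [0.507, 0.0524, 0.0357]
orientation: [0.682, 0.731, 0.0, 0.0]
contact_force: [-1.2, 0.8, 0.6]
grip_width: 1.001
clock: 10.18
eef_pos: [0.5155, 0.0523, 0.0352]
orientation: [0.682, 0.731, 0.0, 0.0]
contact_force: [-0.1, 0.2, -0.5]
grip_width: 1.002
```

View pics/w8.png

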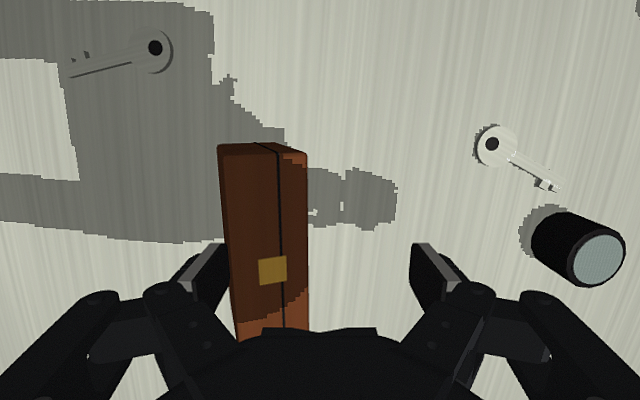

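The case is tipping, leaning right with its top at (218–308, 145). I'll keep pushing.

```bash
python3 -m creep '[2,0,0,0,100,4,0,0,0,100,6,0,0,0,100,8,1,0,0,100,10,1,0,0,100]'
python3 - <<'E'
from h import *
cv2.imwrite("pics/w9.png",camera("wrist")[:,:,::-1])
E
```

```text
clock: 10.65
eef_pos: [0.5257, 0.0534, 0.0353]
orientation: [0.682, 0.731, 0.0, 0.0]
contact_force: [0.4, -0.7, 0.4]
grip_width: 1.001
```

View pics/w9.png

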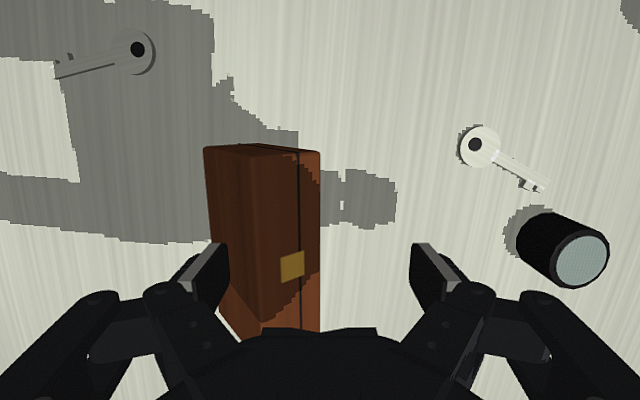

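```bash
python3 -m creep '[2,0,0,0,100,4,0,0,0,100,6,0,0,0,100,8,1,0,0,100,8,1,0,0,100]'
python3 - <<'E'
from h import *
cv2.imwrite("pics/w10.png",camera("wrist")[:,:,::-1])
E
```

```text
clock: 11.12
eef_pos: [0.5339, 0.0544, 0.0354]
orientation: [0.682, 0.731, 0.0, 0.0]
contact_force: [0.4, 0.4, -0.7]
grip_width: 0.996
```

View pics/w10.png

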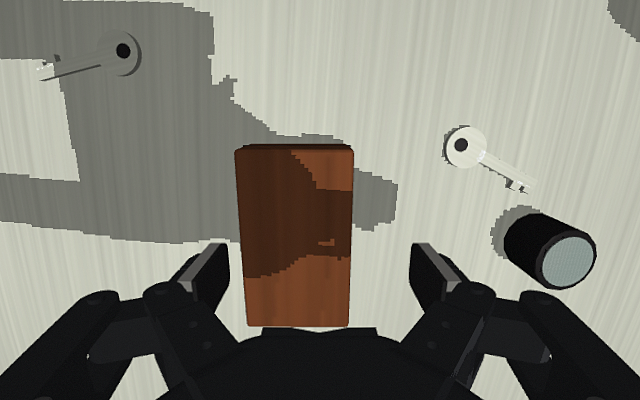

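The case lies flat between the open pads, its upper face at (235–354, 150–327). I'll measure it before re-grasping.

```bash
python3 - <<'E'
from h import *
s=state();W=cam("wrist");A=[atz(p,.034,W) for p in[(235,150),(354,150),(349,327),(248,327)]];print(np.array(A),np.mean(A,0));print(s["eef_pos"],R.from_quat(s["orientation"]).as_matrix()[:,1])
E
```

```text
[[0.4913 0.102  0.034 ]
 [0.5477 0.1059 0.034 ]
 [0.5549 0.0074 0.034 ]
 [0.4981 0.0033 0.034 ]] [0.523  0.0547 0.034 ]
[0.5336 0.0544 0.0353] [0.9976 0.0699 0.0002]
```

```bash
python3 -m creep '[-5,0,8,0,100,-10.5,0,8,0,100,-10.5,0,-5,0,100,-10.5,0,-18,0,100,-10.5,0,-27,0,100]';python3 -m creep '[0,0,-2,0,100,0,0,-2,0,75,0,0,-2,0,60,0,0,-2,0,50,0,0,-2,0,50]';python3 -m creep '[0,0,-2,0,50,0,0,-2,0,50,0,0,8,0,50,0,0,20,0,50,0,0,30,0,50]'
python3 - <<'E'
from h import *
cv2.imwrite("pics/w11.png",camera("wrist")[:,:,::-1])
E
```

```text
clock: 11.58
eef_pos: [0.522, 0.0543, 0.0079]
orientation: [0.682, 0.731, -0.0, -0.0]
contact_force: [0.2, -0.1, 0.1]
grip_width: 0.999
clock: 12.0
eef_pos: [0.523, 0.0543, 0.007]
orientation: [0.682, 0.731, 0.0, 0.0]
contact_force: [-1.6, -0.6, 3.6]
grip_width: 0.664
clock: 12.42
eef_pos: [0.523, 0.0543, 0.0373]
orientation: [0.682, 0.731, 0.0, 0.0]
contact_force: [0.2, -0.5, -2.0]
grip_width: 0.664
```

View pics/w11.png

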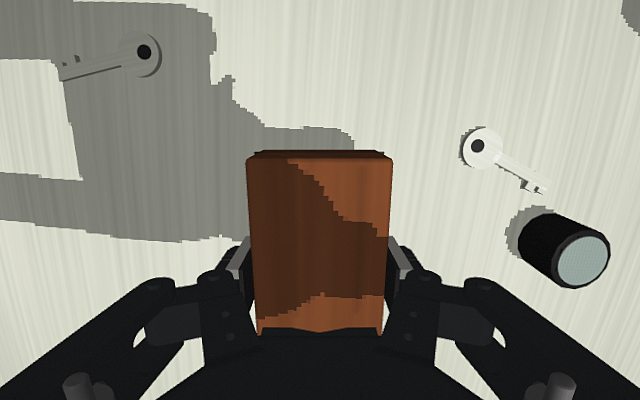

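Held flat (opening 0.664). Next I'll raise it and move towards the box, then look.

```bash
python3 -m creep '[0,0,30,0,50,0,0,65,0,50,-4,-15,95,0,50,-10,-45,110,0,50,-16,-80,113,0,50]';python3 -m creep '[-4,-25,0,0,50,-8,-50,0,0,50,-12,-75,0,0,50,-12,-80,0,0,50,-12,-80,0,0,50]'
python3 - <<'E'
from h import *
s=state();print(s["eef_pos"],s["orientation"])
cv2.imwrite("pics/w12.png",camera("wrist")[:,:,::-1]);b=camera("side");crop(b,280,90,400,210,5,"pics/s12.png");crop(camera("scene"),150,130,310,240,5,"pics/sc12.png")
E
```

```text
clock: 12.88
eef_pos: [0.5089, -0.0256, 0.1529]
orientation: [0.681, 0.732, 0.002, 0.002]
contact_force: [1.2, -0.7, -2.4]
grip_width: 0.666
clock: 13.3
eef_pos: [0.4947, -0.107, 0.1494]
orientation: [0.683, 0.731, 0.0, 0.0]
contact_force: [-0.1, 0.7, -2.4]
grip_width: 0.668
[ 0.4947 -0.107   0.1494] [0.6828 0.7306 0.0001 0.0002]
```

View pics/w12.png

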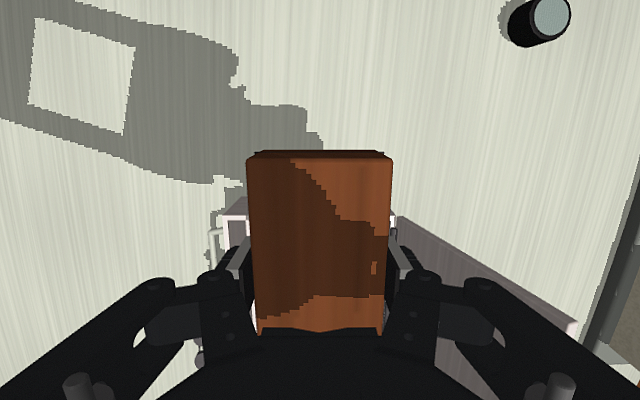

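View pics/sc12.png

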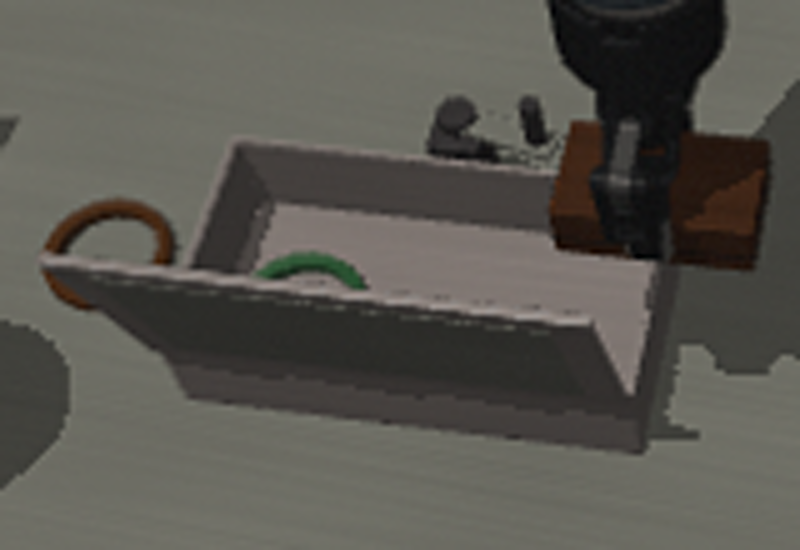

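The scene view shows the held case over the box's +y end at (660,195). The box fit from both cameras agrees to about 2 mm: centre (0.496,-0.245), yaw 0.072. Next I'll move over the free half and go down.

```bash
python3 -m creep '[-1,-25,0,0,50,-2,-50,0,0,50,-3,-73,0,0,50,-3,-73,-10,0,50,-3,-73,-30,0,50]';python3 -m creep '[0,0,-15,0,50,0,0,-30,0,50,0,0,-40,0,50,0,0,-45,0,50,0,0,-45,0,50]'
python3 - <<'E'
from h import *
s=state();print(s["eef_pos"],s["orientation"])
cv2.imwrite("pics/w13.png",camera("wrist")[:,:,::-1]);b=camera("side");crop(b,280,90,400,210,5,"pics/s13.png");crop(camera("scene"),150,130,310,240,5,"pics/sc13.png")
E
```

```text
clock: 13.87
eef_pos: [0.4939, -0.1792, 0.1207]
orientation: [0.682, 0.731, 0.001, 0.002]
contact_force: [0.4, -0.3, -2.0]
grip_width: 0.671
clock: 14.28
eef_pos: [0.4913, -0.1777, 0.0732]
orientation: [0.682, 0.732, -0.0, -0.001]
contact_force: [0.1, -0.3, -2.0]
grip_width: 0.664
[ 0.4913 -0.1777  0.0732] [ 0.6816  0.7317 -0.0004 -0.001 ]
```

View pics/w13.png

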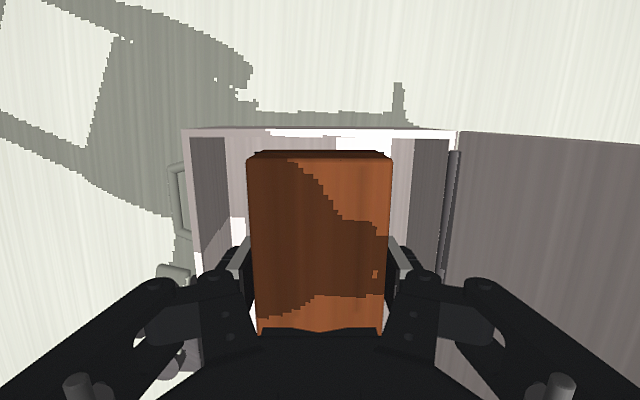

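View pics/s13.png

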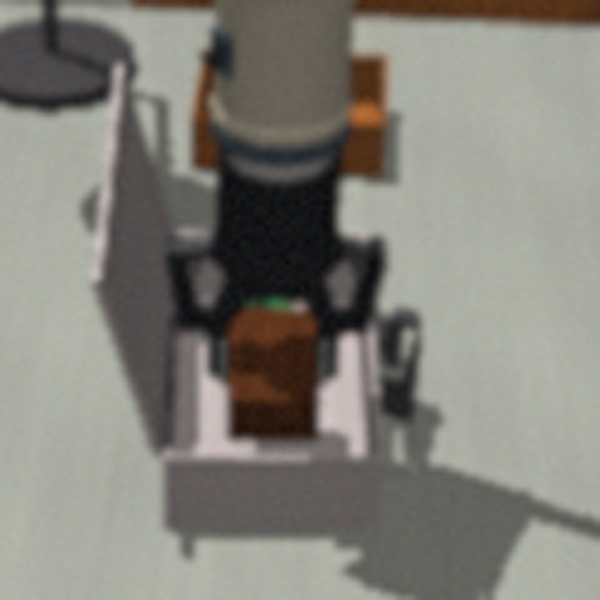

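View pics/sc13.png

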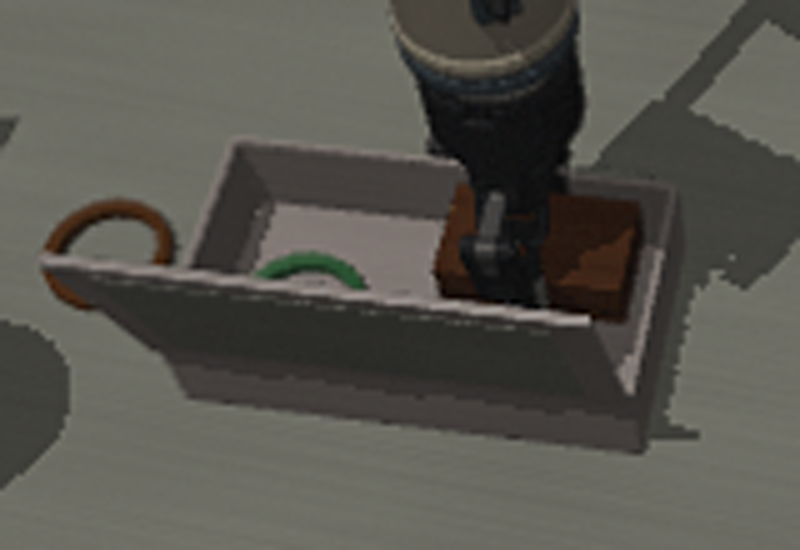

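```bash
python3 - <<'E'
from h import *
W=cam("wrist")
for p in[(183,129),(192,138),(460,131),(446,140)]:print(atz(p,.062,W))
E
```

```text
[ 0.4203 -0.1234  0.062 ]
[ 0.4248 -0.1276  0.062 ]
[ 0.5612 -0.1143  0.062 ]
[ 0.5547 -0.1194  0.062 ]
```

The wrist view puts the box's +y rim about 3.5 mm nearer to the case than the other cameras do. I'll shift the case 7 mm in -y and 2 mm in +x for margin, then lower it.

```bash
python3 -m creep '[2,-7,0,0,50,2,-7,-15,0,50,2,-7,-30,0,50,2,-7,-43,0,50,2,-7,-52,0,50]';python3 -m creep '[0,0,-3,0,50,0,0,-5,0,50,0,0,-7,0,50,0,0,-8,0,50,0,0,-8,0,50]'
```

```text
clock: 14.85
eef_pos: [0.4941, -0.1862, 0.0219]
orientation: [0.682, 0.731, 0.0, 0.0]
contact_force: [0.1, -0.0, -1.8]
grip_width: 0.661
clock: 15.27
eef_pos: [0.4941, -0.1858, 0.0146]
orientation: [0.682, 0.731, 0.0, 0.0]
contact_force: [0.2, -0.3, -1.5]
grip_width: 0.666
```

```bash
python3 -m creep '[0,0,-1,0,50,0,0,-2,0,50,0,0,-3,0,50,0,0,-3,0,50,0,0,-3,0,50]'; python3 -m creep '[0,0,-0.5,0,50,0,0,-1,0,50,0,0,-1,0,50,0,0,-1,0,50,0,0,-1,0,50]'
```

```text
clock: 15.68
eef_pos: [0.4938, -0.1857, 0.0113]
orientation: [0.682, 0.731, -0.0, -0.0]
contact_force: [0.1, -0.8, -1.9]
grip_width: 0.665
clock: 16.1
eef_pos: [0.4938, -0.1857, 0.011]
orientation: [0.682, 0.731, 0.0, 0.0]
contact_force: [-1.8, 0.2, 8.2]
grip_width: 0.668
```

Touched down. Next I'll release with a small opening and lift.

```bash
python3 -m creep '[0,0,0,0,72,0,0,0,0,80,0,0,0,0,82,0,0,0,0,82,0,0,0,0,82]'; python3 -m creep '[0,0,20,0,82,0,0,50,0,82,0,0,85,0,82,0,0,120,0,82,0,0,150,0,82]'
python3 - <<'E'
from h import *
s=state();print(s["eef_pos"],s["orientation"])
cv2.imwrite("pics/w14.png",camera("wrist")[:,:,::-1]);crop(camera("scene"),150,130,310,240,5,"pics/sc14.png")
E
```

```text
clock: 16.52
eef_pos: [0.4938, -0.1857, 0.0102]
orientation: [0.682, 0.731, -0.0, -0.0]
contact_force: [0.1, 0.7, 0.4]
grip_width: 0.82
clock: 16.93
eef_pos: [0.4939, -0.1857, 0.1624]
orientation: [0.682, 0.731, 0.0, 0.0]
contact_force: [1.1, -0.0, 0.8]
grip_width: 0.815
[ 0.4939 -0.1857  0.1624] [0.6819 0.7314 0.0001 0.0003]
```

View pics/w14.png

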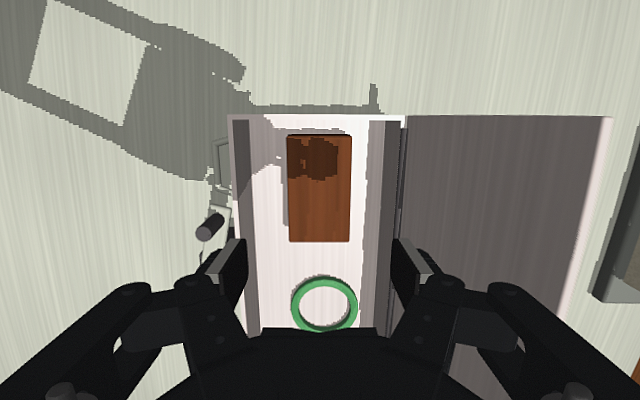

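View pics/sc14.png

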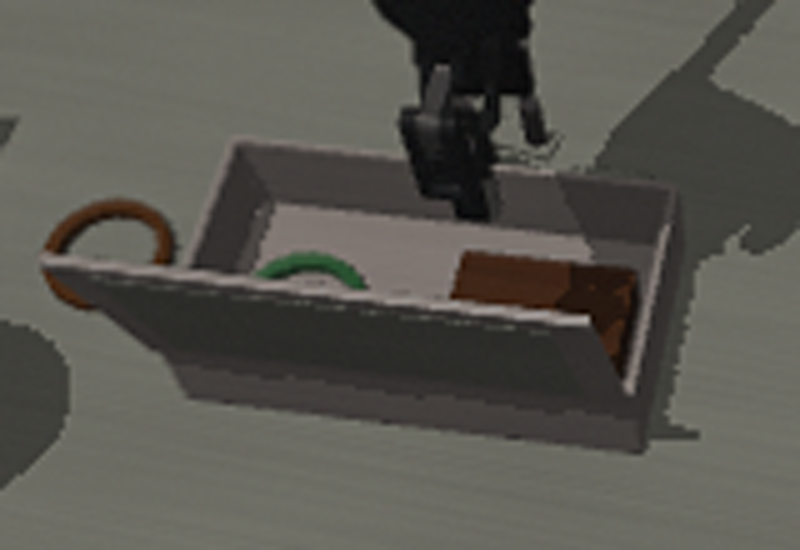

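The case lies flat on the box floor at (287–351, 136–241) in the wrist view, clear of the bangle at (324,306). The catch pin shows at (210,227). Next I'll estimate the lid angle and the pin.

```bash
python3 - <<'E'
from h import *
s=state();W=cam("wrist");S=cam("scene");D=cam("side");print(s["joints"])
f=lambda p,k,x,y:[(p[0]+.5)/k-.5+x,(p[1]+.5)/k-.5+y]
print("pin",atz((204,234),.109,W),atz(f((530,101),5,150,130),.109,S))
print("rim",[atz(p,.062,W) for p in[(229,115),(404,115)]])
c=np.array([.497,-.247]);X=np.array([np.cos(.071),np.sin(.071)]);Y=np.array([-X[1],X[0]])
def pt(x,y,z): return np.r_[c+X*x+Y*y,z]
obs=[(S,f((40,257),5,150,130),-.130),(S,f((592,320),5,150,130),.130),(D,f((70,42),5,290,95),-.130),(D,f((45,250),5,290,95),.130),(W,(612,117),.13)]
for th in np.arange(1.75,2.16,.05):
    print(round(th,2),[np.round(proj(pt(.07-.14*np.cos(th),y,.062+.14*np.sin(th)),C)[0]-u,1) for C,u,y in obs])
E
```

```text
[-0.3625  0.2801  1.9033 -0.      0.9497 -0.4325]
pin [ 0.4182 -0.2065  0.109 ] [ 0.4128 -0.2034  0.109 ]
rim [array([ 0.4233, -0.1244,  0.062 ]), array([ 0.5612, -0.1147,  0.062 ])]
1.75 [array([ 0.9, -4.9]), array([ 0.8, -5.4]), array([ 3.1, -1.2]), array([4.4, 0.2]), array([-43.4,  -9.1])]
1.8 [array([ 0.1, -2.1]), array([ 0.2, -2.5]), array([ 1.2, -0.9]), array([2.1, 0.6]), array([-29.6,  -8.5])]
1.85 [array([-0.6,  0.8]), array([-0.3,  0.4]), array([-0.8, -0.4]), array([-0.2,  1.1]), array([-17.3,  -7.8])]
1.9 [array([-1.3,  3.7]), array([-0.7,  3.4]), array([-2.7,  0.1]), array([-2.4,  1.7]), array([-6.6, -7.1])]
1.95 [array([-1.9,  6.6]), array([-1.2,  6.5]), array([-4.6,  0.8]), array([-4.6,  2.3]), array([ 2.5, -6.5])]
2.0 [array([-2.4,  9.6]), array([-1.6,  9.6]), array([-6.4,  1.5]), array([-6.8,  3.1]), array([10.1, -5.9])]
2.05 [array([-2.9, 12.6]), array([-2. , 12.7]), array([-8.2,  2.2]), array([-8.8,  3.9]), array([16.2, -5.3])]
2.1 [array([-3.3, 15.6]), array([-2.4, 15.8]), array([-9.9,  3.1]), array([-10.9,   4.8]), array([21. , -4.8])]
2.15 [array([-3.6, 18.7]), array([-2.7, 18.9]), array([-11.5,   4.1]), array([-12.8,   5.8]), array([24.6, -4.3])]
```

```bash
python3 -m creep '[0,0,30,0,60,0,0,60,0,30,0,0,85,-0.1,0,20,-10,90,-0.22,0,45,-20,90,-0.34,0]'; python3 -m creep '[25,-13,0,-0.12,0,50,-26,0,-0.24,0,75,-40,0,-0.36,0,100,-55,0,-0.48,0,120,-70,0,-0.6,0]'; python3 -m creep '[0,0,0,-0.12,0,0,0,0,-0.24,0,0,0,0,-0.36,0,0,0,0,-0.48,0,0,0,0,-0.63,0]'
python3 - <<'E'
from h import *
s=state();print(s["eef_pos"],R.from_quat(s["orientation"]).as_matrix()[:,0])
crop(camera("side"),250,60,400,210,4,"pics/s15.png")
c=np.array([.497,-.247]);X=np.array([np.cos(.071),np.sin(.071)]);Y=np.array([-X[1],X[0]])
h=11.;
for th in [1.86,1.8,1.7,1.6,1.5,1.4,1.3,1.2,1.1,1,.9,.8,.7,.6,.5,.4,.3,.2,.15,.1,.05,0]:
    if th>1.571: x=70-140*np.cos(th)+6*np.sin(th)+h; z=62+140*np.sin(th)-15
    else:
        x=70-125*np.cos(th)+6*np.sin(th)+h; z=62+125*np.sin(th)+6*np.cos(th)
    w=c*1000+X*x+Y*-40
    print(th,np.round([x,w[0],w[1],z],1))
E
```

```text
clock: 17.45
eef_pos: [0.5393, -0.206, 0.2524]
orientation: [0.798, 0.603, 0.001, 0.001]
contact_force: [0.3, -0.1, -0.5]
grip_width: 0.112
clock: 17.87
eef_pos: [0.6601, -0.2761, 0.2487]
orientation: [0.94, 0.341, -0.0, -0.0]
contact_force: [0.1, 0.3, 0.3]
grip_width: -0.001
clock: 18.28
eef_pos: [0.6585, -0.2756, 0.2487]
orientation: [0.999, 0.045, -0.001, -0.0]
contact_force: [0.4, 0.1, 0.1]
grip_width: -0.0
[ 0.6585 -0.2756  0.2487] [ 0.996   0.0898 -0.0016]
1.86 [ 126.7  626.2 -277.9  181.2]
1.8 [ 118.7  618.2 -278.5  183.3]
1.7 [ 105.   604.6 -279.5  185.8]
1.6 [  91.1  590.7 -280.4  186.9]
1.5 [  78.1  577.8 -281.4  187.1]
1.4 [  65.7  565.3 -282.2  186.2]
1.3 [  53.3  553.  -283.1  184. ]
1.2 [  41.3  541.  -284.   180.7]
1.1 [  29.6  529.4 -284.8  176.1]
1 [  18.5  518.3 -285.6  170.4]
0.9 [   8.   507.8 -286.3  163.6]
0.8 [  -1.8  498.1 -287.   155.8]
0.7 [ -10.7  489.1 -287.7  147.1]
0.6 [ -18.8  481.1 -288.2  137.5]
0.5 [ -25.8  474.1 -288.7  127.2]
0.4 [ -31.8  468.1 -289.2  116.2]
0.3 [ -36.6  463.3 -289.5  104.7]
0.2 [ -40.3  459.6 -289.8   92.7]
0.15 [ -41.7  458.2 -289.9   86.6]
0.1 [ -42.8  457.2 -289.9   80.4]
0.05 [ -43.5  456.4 -290.    74.2]
0 [ -44.   455.9 -290.    68. ]
```

View pics/s15.png

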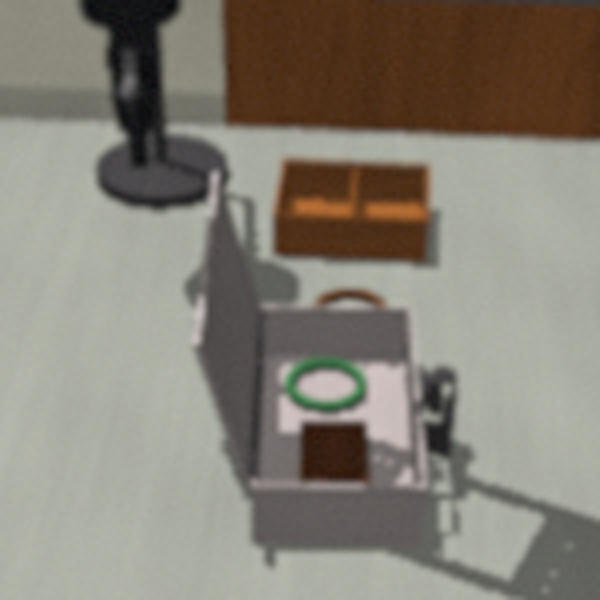

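The lid stands at about 1.86 rad, and the gripper is behind it, clear. Next I'll go down and begin pushing along the arc.

```bash
python3 -m creep '[0,0,-20,0,0,0,0,-45,0,0,0,0,-65,0,0,-5,0,-68,0,0,-15,0,-68,0,0]'; python3 -m creep '[-6,0,0,0,0,-12,-1,0,0,0,-18,-1,1,0,0,-24,-2,2,0,0,-30,-2,3,0,0]'
```

```text
clock: 18.75
eef_pos: [0.6428, -0.2751, 0.18]
orientation: [0.999, 0.049, -0.002, -0.001]
contact_force: [-0.7, 0.5, 0.6]
grip_width: 0.004
clock: 19.17
eef_pos: [0.6144, -0.2782, 0.1869]
orientation: [0.999, 0.048, 0.002, 0.001]
contact_force: [3.7, -0.8, 3.3]
grip_width: -0.001
```

```bash
python3 -m creep '[-8,0,1,0,0,-16,-1,2,0,0,-24,-2,3,0,0,-30,-2,3,0,0,-36,-3,3,0,0]'; python3 -m creep '[-6,0,0,0,0,-12,-1,-1,0,0,-18,-1,-2,0,0,-24,-2,-3,0,0,-30,-2,-5,0,0]'; python3 - <<'E'
from h import *
crop(camera("side"),250,60,400,210,4,"pics/s16.png")
E
```

```text
clock: 19.58
eef_pos: [0.577, -0.2806, 0.1884]
orientation: [0.999, 0.048, 0.0, -0.0]
contact_force: [3.3, 1.9, 1.5]
grip_width: 0.001
clock: 20.0
eef_pos: [0.5471, -0.2828, 0.1831]
orientation: [0.999, 0.048, -0.0, -0.0]
contact_force: [2.2, -0.9, 2.7]
grip_width: 0.0
```

View pics/s16.png

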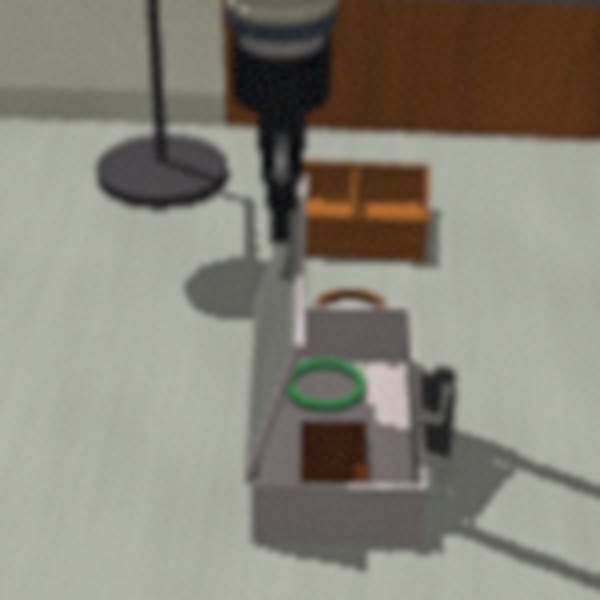

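The lid is following, at about 1.25 rad with 2–4 N. I'll continue along the arc.

```bash
python3 -m creep '[-9,-1,-2,0,0,-17.5,-1,-5.5,0,0,-25.5,-2,-9,0,0,-33,-2,-13.5,0,0,-40,-3,-18.5,0,0]'; python3 -m creep '[-7,0,-5.5,0,0,-13.5,-1,-11,0,0,-20,-1,-17.5,0,0,-25.5,-2,-24,0,0,-30.5,-2,-31,0,0]'; python3 - <<'E'
from h import *
crop(camera("side"),250,60,400,210,4,"pics/s17.png")
E
```

```text
clock: 20.47
eef_pos: [0.5066, -0.2856, 0.1644]
orientation: [0.999, 0.048, -0.0, -0.0]
contact_force: [1.0, 0.6, 2.5]
grip_width: -0.002
clock: 20.88
eef_pos: [0.4765, -0.2877, 0.133]
orientation: [0.999, 0.048, -0.0, -0.0]
contact_force: [-0.1, -0.8, 2.2]
grip_width: -0.002
```

View pics/s17.png

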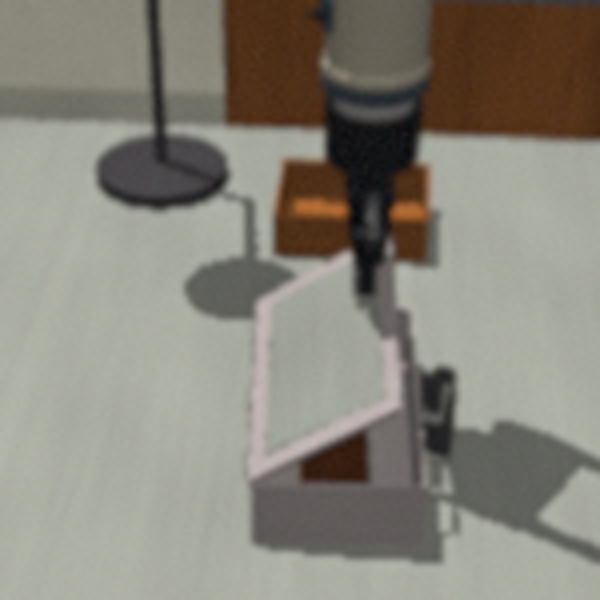

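```bash
python3 -m creep '[-3.5,0,-5,0,0,-7.5,-1,-12,0,0,-10.5,-1,-18.5,0,0,-13.5,-1,-25.5,0,0,-16,-1,-32.5,0,0]'; python3 -m creep '[-1,0,-4,0,0,-2,0,-8,0,0,-3,0,-12,0,0,-3.5,0,-15,0,0,-4,0,-18,0,0]'; python3 -m creep '[0,0,-2,0,0,-1,0,-4,0,0,-1,0,-6,0,0,-1,0,-7.5,0,0,-1,0,-9,0,0]'
```

```text
clock: 21.35
eef_pos: [0.461, -0.2889, 0.1005]
orientation: [0.999, 0.048, -0.0, 0.0]
contact_force: [-0.2, -0.5, 0.6]
grip_width: 0.0
clock: 21.77
eef_pos: [0.4572, -0.2886, 0.083]
orientation: [0.999, 0.048, -0.0, -0.0]
contact_force: [-1.3, -0.3, 1.6]
grip_width: 0.002
clock: 22.18
eef_pos: [0.4562, -0.2887, 0.0742]
orientation: [0.999, 0.048, -0.0, 0.0]
contact_force: [-1.6, 0.7, 0.7]
grip_width: -0.002
```

```bash
python3 -m creep '[0,0,-1,0,0,0,0,-2,0,0,0,0,-3,0,0,0,0,-4,0,0,0,0,-4.5,0,0]'; python3 -m creep '[0,0,-0.7,0,0,0,0,-1.4,0,0,0,0,-2,0,0,0,0,-2,0,0,0,0,-2,0,0]'
```

```text
clock: 22.6
eef_pos: [0.4562, -0.2887, 0.0696]
orientation: [0.999, 0.048, -0.0, -0.0]
contact_force: [-0.2, 1.1, 0.8]
grip_width: 0.0
clock: 23.02
eef_pos: [0.4563, -0.2887, 0.068]
orientation: [0.999, 0.048, -0.0, -0.0]
contact_force: [-3.5, -0.1, 4.6]
grip_width: -0.001
```

```bash
python3 -m creep '[0,0,-0.5,0,0,0,0,-1,0,0,0,0,-1,0,0,0,0,-1,0,0,0,0,-1,0,0]'; python3 - <<'E'
from h import *
crop(camera("side"),280,80,400,210,5,"pics/s18.png");crop(camera("scene"),170,120,310,230,5,"pics/sc18.png")
E
```

```text
clock: 23.43
eef_pos: [0.4563, -0.2887, 0.0679]
orientation: [0.999, 0.048, 0.0, 0.0]
contact_force: [-5.1, 2.5, 16.1]
grip_width: 0.002
```

View pics/s18.png

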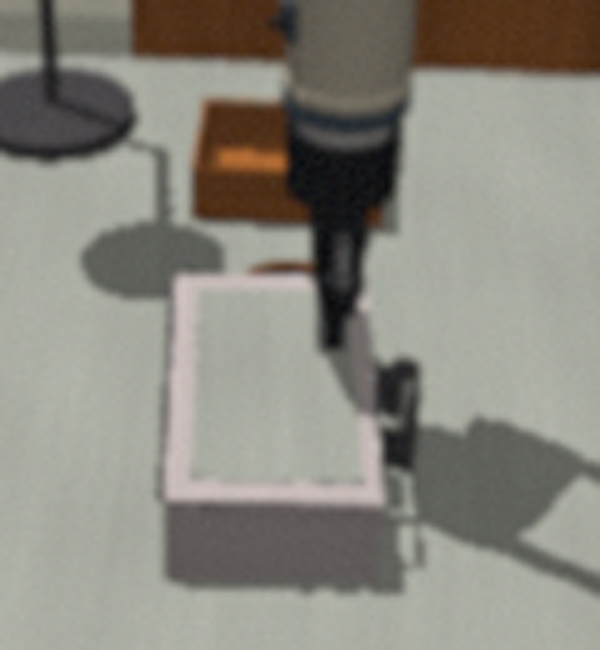

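View pics/sc18.png

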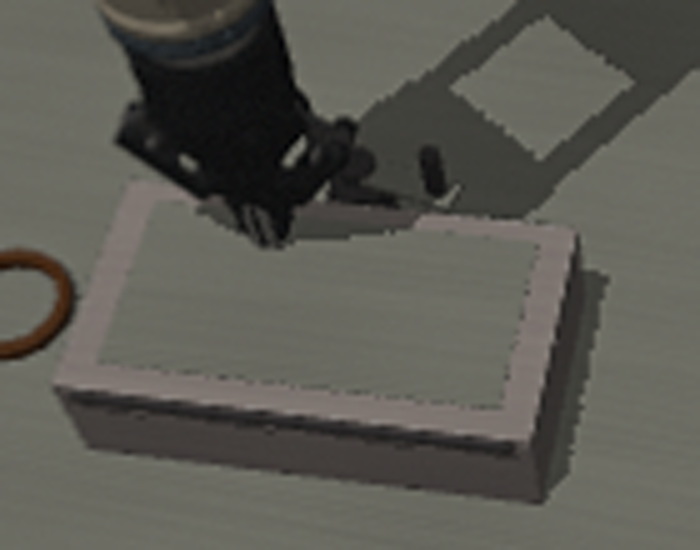

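The lid is fully closed: the tip is at 0.0679 on a lid whose top is at 0.068, with 16 N back from it, and both views show it flush. Next I'll lift off and look at the catch.

```bash
python3 -m creep '[0,0,10,0,0,0,0,40,0,0,0,0,70,0.12,0,0,0,90,0.24,0,0,0,100,0.36,0]'; python3 -m creep '[-6,5,0,0.12,0,-12,10,0,0.24,0,-18,15,0,0.36,10,-24,20,0,0.48,27,-30,20,0,0.6,27]'; python3 -m creep '[-4,4,0,0.12,27,-8,8,0,0.24,27,-10,15,0,0.33,27,-10,20,0,0.33,27,-10,20,0,0.33,27]'; python3 - <<'E'
from h import *
s=state();print(s["eef_pos"],s["orientation"],s["grip_width"])
cv2.imwrite("pics/w19.png",camera("wrist")[:,:,::-1])
E
```

```text
clock: 23.95
eef_pos: [0.4578, -0.2895, 0.17]
orientation: [0.973, 0.229, 0.002, 0.002]
contact_force: [0.6, -0.5, -0.1]
grip_width: 0.001
clock: 24.37
eef_pos: [0.4261, -0.268, 0.1671]
orientation: [0.862, 0.506, 0.0, 0.0]
contact_force: [0.3, -0.3, -0.1]
grip_width: 0.269
clock: 24.78
eef_pos: [0.4163, -0.248, 0.167]
orientation: [0.77, 0.638, 0.0, 0.0]
contact_force: [-0.2, -0.2, -0.3]
grip_width: 0.272
[ 0.4163 -0.248   0.167 ] [0.7703 0.6377 0.0002 0.    ] 0.2715699211886739
```

View pics/w19.png

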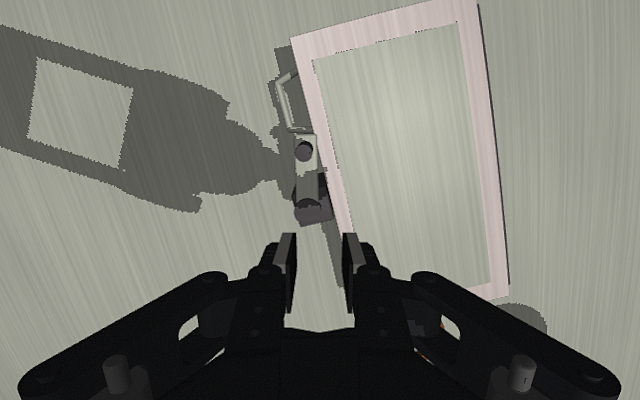

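```bash
python3 - <<'E'
from h import *
im=cv2.imread("pics/w19.png")[:,:,::-1];crop(im,260,110,360,240,6,"pics/w19c.png")
W=cam("wrist");print(atz((303,151),.109,W),atz((303,155),.109,W))
c=np.array([.4965,-.246]);X=np.array([np.cos(.071),np.sin(.071)]);Y=np.array([-X[1],X[0]])
pv=c-.09*X;print(pv,proj(np.r_[pv,.077],W))
for a in(0,.1,.2,.25,.3):print(a,proj(np.r_[pv+.05*(Y*np.cos(a)+X*np.sin(a)),.109],W))
E
```

```text
[ 0.4155 -0.2033  0.109 ] [ 0.415  -0.2059  0.109 ]
[ 0.4067 -0.2524] [[306.3876 209.1332]]
0 [[284.4718 153.3792]]
0.1 [[291.8145 151.7981]]
0.2 [[299.3115 150.9654]]
0.25 [[303.0899 150.8338]]
0.3 [[306.8732 150.893 ]]
```

View pics/w19c.png

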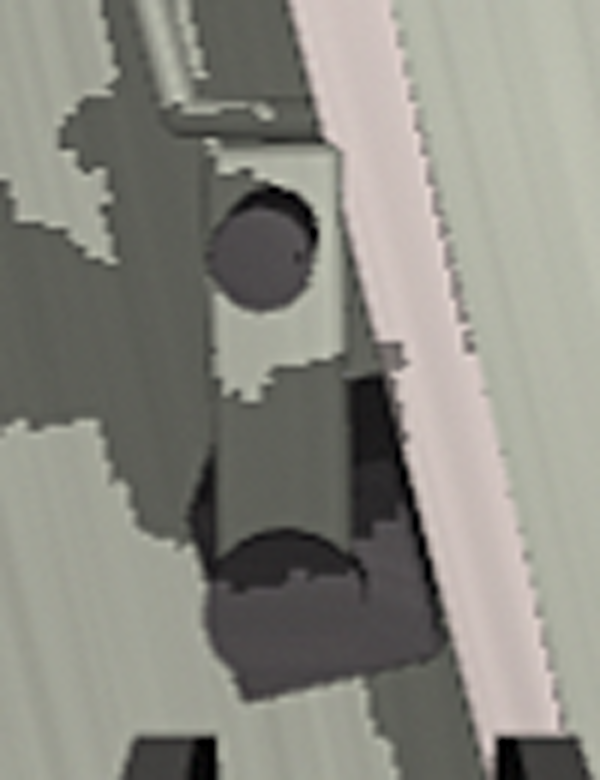

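The pin top is at (303,152), i.e. (0.415,-0.204), which agrees with a catch angle of about 0.25. The jaws are already square to its motion, so I'll work out the arc and straddle the pin.

```bash
python3 -m creep '[-0.5,15,0,0,27,-1,30,0,0,27,-1,44,0,0,27,-1,44,-20,0,27,-1,44,-40,0,27]'; python3 -m creep '[0,0,-15,0,27,0,0,-30,0,27,0,0,-40,0,27,0,0,-45,0,27,0,0,-45,0,18]'; python3 - <<'E'
from h import *
s=state();print(s["eef_pos"])
c=np.array([.4965,-.246]);X=np.array([np.cos(.071),np.sin(.071)]);Y=np.array([-X[1],X[0]])
pv=c-.09*X
q0=None
for a in np.arange(.25,1.76,.1):
    q=pv+.05*(Y*np.cos(a)+X*np.sin(a)); q0=q if q0 is None else q0; print(round(a,2),np.round((q-q0)*1000,1))
cv2.imwrite("pics/w20.png",camera("wrist")[:,:,::-1])
E
```

```text
clock: 25.25
eef_pos: [0.4168, -0.2048, 0.1274]
orientation: [0.77, 0.638, 0.001, 0.002]
contact_force: [-0.3, 0.8, 0.0]
grip_width: 0.269
clock: 25.67
eef_pos: [0.415, -0.2046, 0.081]
orientation: [0.77, 0.638, -0.0, -0.001]
contact_force: [-0.2, 1.0, -0.1]
grip_width: 0.183
[ 0.415  -0.2046  0.081 ]
0.25 [0. 0.]
0.35 [ 4.9 -1.1]
0.45 [ 9.6 -2.7]
0.55 [14.1 -4.8]
0.65 [18.5 -7.4]
0.75 [ 22.5 -10.3]
0.85 [ 26.2 -13.6]
0.95 [ 29.6 -17.3]
1.05 [ 32.6 -21.3]
1.15 [ 35.2 -25.6]
1.25 [ 37.3 -30.1]
1.35 [ 39.  -34.8]
1.45 [ 40.2 -39.7]
1.55 [ 40.9 -44.6]
1.65 [ 41.1 -49.6]
1.75 [ 40.8 -54.6]
```

View pics/w20.png

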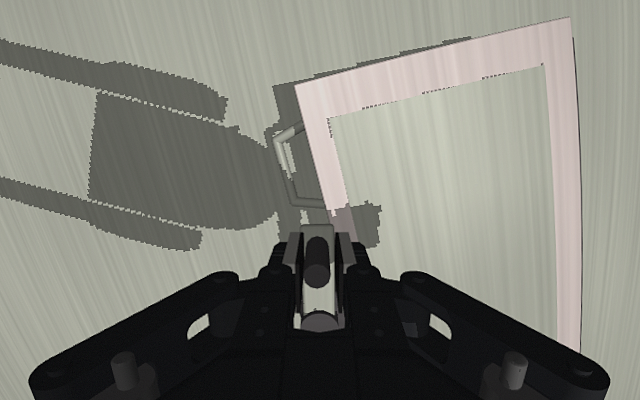

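The pin is caged between the pads at (317,262). Next I'll swing it along the arc.

```bash
python3 -m creep '[5,-1,0,-0.1,18,9.5,-2.5,0,-0.2,18,14,-5,0,-0.3,18,18.5,-7.5,0,-0.4,18,22.5,-10.5,0,-0.5,18]'; python3 -m creep '[3.5,-3.5,0,-0.1,18,7,-7,0,-0.2,18,10,-11,0,-0.3,18,12.5,-15,0,-0.4,18,15,-20,0,-0.5,18]'; python3 -m creep '[1.5,-4.5,0,-0.1,18,2.5,-9.5,0,-0.2,18,3,-12,0,-0.25,18,3.5,-13.5,0,-0.3,18,3.5,-15,0,-0.32,18]';python3 - <<'E'
from h import *
cv2.imwrite("pics/w21.png",camera("wrist")[:,:,::-1])
E
```

```text
clock: 26.13
eef_pos: [0.4381, -0.2153, 0.0826]
orientation: [0.905, 0.426, 0.0, 0.0]
contact_force: [-1.2, 0.7, -0.7]
grip_width: 0.18
clock: 26.55
eef_pos: [0.453, -0.2353, 0.0826]
orientation: [0.982, 0.189, 0.0, 0.0]
contact_force: [-1.9, -0.2, -0.1]
grip_width: 0.18
clock: 26.97
eef_pos: [0.4568, -0.2505, 0.0827]
orientation: [1.0, 0.031, 0.0, 0.0]
contact_force: [-0.4, 1.8, -0.2]
grip_width: 0.182
```

View pics/w21.png

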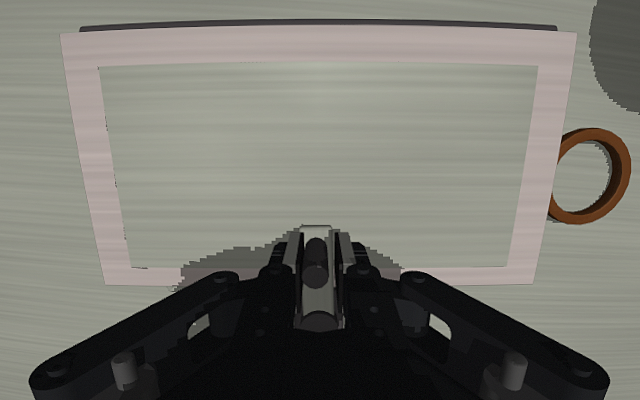

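The catch is over the lid. I'll push on gently until the stop is felt.

```bash
python3 -m creep '[0,-1,0,0,18,0,-1.5,0,0,18,0,-2,0,0,18,0,-2,0,0,18,0,-2,0,0,18]'; python3 -m creep '[0,-1,0,0,18,0,-1.5,0,0,18,0,-2,0,0,18,0,-2,0,0,18,0,-2,0,0,18]'
```

```text
clock: 27.43
eef_pos: [0.4565, -0.2521, 0.0819]
orientation: [0.999, 0.033, 0.0, -0.0]
contact_force: [0.8, 3.8, 1.9]
grip_width: 0.178
clock: 27.85
eef_pos: [0.4564, -0.2525, 0.0818]
orientation: [0.999, 0.033, -0.0, -0.001]
contact_force: [3.3, 12.2, 5.7]
grip_width: 0.178
```

The stop is felt: 12 N with no further travel. I'll back off, open, lift and check.

```bash
python3 -m creep '[0,2,0,0,18,0,3,0,0,24,0,3,0,0,30,0,3,0,0,30,0,3,0,0,30]'; python3 -m creep '[0,0,20,0,30,0,0,50,0,30,0,0,85,0,30,0,0,120,0,30,0,0,150,0,30]'; python3 -m creep '[-20,10,0,0,30,-40,20,0,0,30,-60,30,0,0,30,-60,30,0,0,30,-60,30,0,0,30]';python3 - <<'E'
from h import *
cv2.imwrite("pics/w22.png",camera("wrist")[:,:,::-1]);cv2.imwrite("pics/sc22.png",camera("scene")[:,:,::-1]);crop(camera("side"),280,90,400,210,5,"pics/s22.png")
s=state();W=cam("wrist",s);print(s["eef_pos"])
c=np.array([.4965,-.246]);X=np.array([np.cos(.071),np.sin(.071)]);Y=np.array([-X[1],X[0]])
pv=c-.09*X
for a in(1.35,1.45,1.5,1.571):print(a,proj(np.r_[pv+.05*(Y*np.cos(a)+X*np.sin(a)),.109],W))
E
```

```text
clock: 28.27
eef_pos: [0.4562, -0.2514, 0.0817]
orientation: [0.999, 0.033, -0.0, 0.0]
contact_force: [-0.6, 0.2, -0.4]
grip_width: 0.297
clock: 28.68
eef_pos: [0.4563, -0.2515, 0.234]
orientation: [0.999, 0.033, 0.0, 0.0]
contact_force: [0.8, -0.3, 0.1]
grip_width: 0.301
clock: 29.1
eef_pos: [0.3958, -0.2211, 0.232]
orientation: [0.999, 0.033, 0.0, 0.0]
contact_force: [1.0, -0.4, -0.4]
grip_width: 0.304
[ 0.3972 -0.2218  0.232 ]
1.35 [[342.1724 129.9579]]
1.45 [[347.9062 128.9349]]
1.5 [[350.8008 128.644 ]]
1.571 [[354.9219 128.4862]]
```

View pics/w22.png

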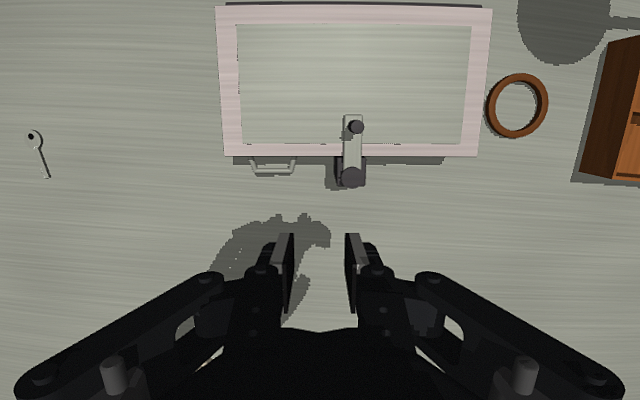

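View pics/sc22.png

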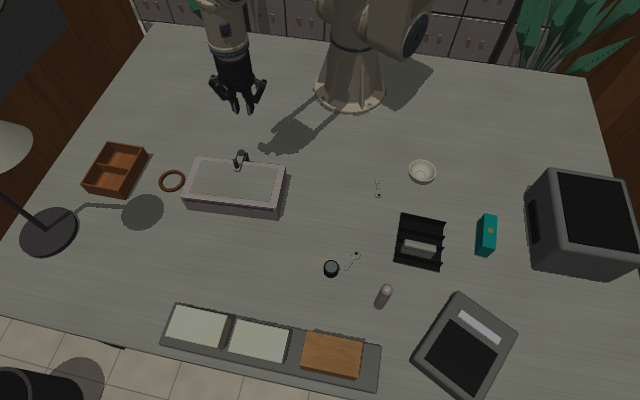

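View pics/s22.png

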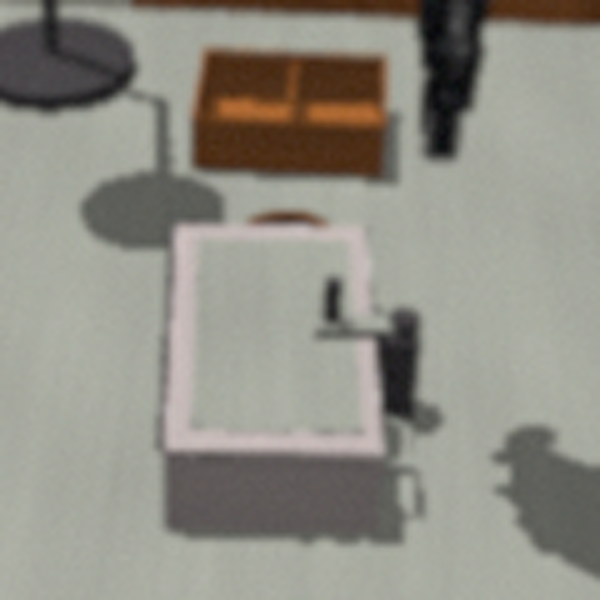

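The wrist view shows the pin at (356,127). The catch at its stop predicts (355,128), so it is fully over. The lid is flush, the bystanders are at their starting pixels, and the gripper is clear of everything.

```bash
python3 -c "
from bench import hand_in,state
print(state()['clock'],hand_in())"
```

```text
the job is handed in; nothing more can be done
29.25 None
```

The job is done and handed in at 29.25 s of the 72 s allowed; `hand_in()` gives no verdict.

**What I did**
- I took the rosewood case out of the stand, set it upright on bare counter, let go and tipped it onto its broad side.
- I gripped it again and lowered it until it touched the box floor, in the free half beside the bangle, before letting go.
- I eased the lid down along its arc with 1–5 N, then swung the catch by its pin to its stop.

**Last checks**
- **Lid:** the fingertip rested at 0.0679 m on a lid whose top is nominally at 0.068 m, with 16 N back from it. Both fixed cameras show it flush.
- **Catch:** it met its stop at 12 N. The pin shows at pixel (356,127), against (355,128) predicted for the stop.
- **Bystanders and clearance:** the other things look unmoved in the final picture, and the gripper was clear of everything.
- **Case and bangle:** I last saw them flat and apart just before the lid closed.

**What did not go smoothly**
- **First tip attempt:** it jammed the case's edge under the finger linkage. The wrist read about 36 N up and 20 N sideways (about 42 N combined); I can't tell how much of that bore on the gripper's body, where the limit is 40 N. I backed off and the case stood upright again. Pushing with the inside of an open finger then worked; past its balance point the case fell flat on its own.
- **Camera disagreement:** the wrist camera put the box about 4 mm off from the fixed cameras, so I placed the case with extra margin.

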